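# Feed one tin and wind the ratchet pusher home

### The job

Using the black knob on the tin feeder, feed exactly one tin: turn the knob clockwise until the front tin stands wholly clear of the channel's mouth while the tin behind it is still at least half inside. Then flip the ratchet pawl over so it stays clear of the wheel, and turn the knob back until the pusher is fully home, leaving the pawl flipped clear. Do not touch the tins, and leave everything else on the shelf where it is.

Things in the scene. Friction and masses are not known exactly. Their poses are not given: they have to be found in the camera images.
- feeder: Tin feeder, fixed to the shelf: plywood base 215 x 260 x 12 mm (x -72 to +142, y -133 to +127 mm of its origin), origin at its underside exactly below the knob's axis. Its z is up; a straight steel channel (46 mm wide inside, walls 25 mm high) lies at x = +105 mm and runs along y; tins are pushed along -y, from the channel on to the bare end of the base.
- mouth (a point): Centre of the channel's mouth on the base's top (12 mm above the shelf); axes as the feeder's. Inside the channel is +y, outside is -y.
- front_tin: Low metal tin, 42 mm across, 45 mm high, origin centre of underside: the one nearer the mouth. It starts inside the channel.
- second_tin: A like tin right behind the first, towards the pusher.
- feed_knob (a joint): Knob and ratchet wheel on an upright axis: 0 rad = home stop, grows clockwise seen from above, up to 2.9 rad. It is geared to the pusher, 34 mm per rad. 16 clicks a turn (0.39 rad each); with the pawl in, it cannot turn back beyond the last click. No spring: it stays where it is left. Light to turn (under 0.3 Nm).
- knob_grip (a point): Point on the knob's axis, 100 mm above the shelf. The black grip is an upright bar 56 mm long along this point's x axis, 14 mm thick along its y, from 80 to 115 mm above the shelf; below it a round neck 26 mm across, and a toothed steel wheel 100 mm across whose teeth reach 62 mm above the shelf. Turns with the knob.
- pawl (a joint): Pawl: near 0 rad (-0.05 to 0.2) it lies on the wheel's teeth and locks it; about 1.6 rad = flipped over, clear. It drops by its own weight to either side: past about 1 rad it falls over clear, before that back on to the teeth.
- pawl_pivot (a point): On the pawl's level hinge axis (along the feeder's x), 66 mm above the shelf, 42 mm to -x and 70 mm to -y of the knob's axis; axes as the feeder's.
- pawl_tab (a point): Point on the pawl's thumb tab 46 mm above the pivot, 5 mm below the tab's top end. The tab is a steel plate 20 mm wide along the feeder's x and 5 mm thick, upright when the pawl is in; it rises from the pivot to 51 mm above it. Pushing the tab towards the feeder's -y lifts the 72 mm arm off the wheel and lays the tab down level, pointing to -y. Needs under 2 N.
- pusher (a joint): Pusher plate in the channel behind the tins: 0 m = fully home, grows as it moves towards the mouth (-y of the feeder). It only pushes, it does not pull the tins back.
- pusher_face (a point): Middle of the pusher plate's front face, 35 mm above the shelf; at home it lies 106 mm inside the mouth (so with both tins touching, a knob reading near 2.2 rad has fed one tin).
- caddy: Bystander, fixed: round steel caddy 170 mm across, 157 mm high, with four tins; origin centre of underside.
- battery: Bystander: black drill battery 115 x 75 x 65 mm, origin centre of underside.
- ramekin: Bystander: white ceramic ramekin of screws, 84 mm across, 48 mm high, origin centre of underside.
- level: Bystander: yellow nylon level 26 x 230 (along its y) x 48 mm, origin centre of underside.
- stubby: Bystander: stubby screwdriver 87 mm long along its x, handle 32 mm thick, lying down.

How it is judged:
On the way, in this order (a step that is already met when the one before it is completed fails the run):
1. the front tin is out of the mouth, the second still at least half in (y of front_tin in the frame of mouth below -0.019 m and y of second_tin in the frame of mouth above -0.001 m), for 0.2 s.
2. the pawl is flipped clear before the knob is turned back (value of joint pawl above 1.2 rad and value of joint pusher above 0.045 m), for 0.2 s.
At the end, for the whole second after the job is handed in: The front tin stands upright and still on the feeder's base with its centre at least 19 mm (and at most 70 mm) outside the mouth, the second tin stands upright with its centre not more than 1 mm outside the mouth, the pawl is flipped clear (over 1.2 rad) and the pusher is within 6 mm of home (all of step 1 and y of front_tin in the frame of mouth above -0.07 m and angle between each of front_tin, second_tin's own z axis and vertical below 0.1 rad and linear speed of front_tin below 0.02 m/s and value of joint pawl above 1.2 rad and value of joint pusher below 0.006 m); the robot touches nothing.
It fails at once if the robot touches a tin in the feeder (contact force between any of front_tin, second_tin and the fingers above 0.5 N or contact force between any of front_tin, second_tin and the arm above 0.5 N).
It fails at once if a bystander is moved by more than 20 mm (distance of any of battery, ramekin, level, stubby from where it was at the start of the episode above 0.02 m).
It fails at once if the caddy is struck (contact force between caddy and the fingers above 2 N or contact force between caddy and the arm above 2 N).
It also fails if it takes over 67 s, if anything falls off the work surface, if the arm or the gripper's body presses on something with over 40 N, if the wrist force passes 120 N, or if a joint passes its speed limit or range.

### The arm

A 6-joint arm with a two-finger parallel gripper is mounted at the origin on the work surface. World frame = base frame: x ahead of the robot, y to its left, z up, the work surface at z = 0. Lengths are in m, angles in rad, forces in N, time in s.
With the tool pointing down it reaches from about 0.275 to 0.75 m from the base axis. Payload 10.2 kg.
Tool frame: the origin (TCP) lies on the centre line of the jaws, within the pads' length; the fingertips stand 11 mm ahead of it and the grasp point (between the pads) lies 8 mm behind it; z points along the fingers, y is the direction in which the jaws open and shut (so a half turn about z gives the same grasp; the last joint's range is limited). The gripper opens to 88 mm and grips with 3 to 60 N. Pads are 18 mm wide; open, the fingers measure 123 mm over their backs; the gripper's body (75 mm by 187 mm) begins 45 mm behind the grasp point.
Start: joints at [-1.414, 0.313, 1.498, -0, 1.331, -0.223], TCP at [0.195, -0.488, 0.25] pointing down, gripper open.
Joint ranges: [-2.94, 2.94], [-0.97, 2.17], [0.19, 2.56], [-1.23, 4.37], [0.02, 3.11], [-2.88, 2.88]. Speed limits (rad/s): [2.39, 2.39, 3.01, 3.14, 3.14, 3.14].

### API

Orientations are given as [roll, pitch, yaw] about the fixed x, y, z axes, in that order (R = Rz(yaw) Ry(pitch) Rx(roll)).
In Python, from rig import ctrl, jaws, kin, viewer, workorder gives the robot as it stands. The module is installed in compiled form; this text tells all that it offers. Calls block until the motion is done:
- ctrl.move_to(position, orientation): joint-space move of the TCP to a pose.
- ctrl.line_to(position, feed=0.15, orientation=None): straight line of the TCP; orientation=None keeps the orientation; feed is the mean speed in m/s.
- ctrl.goto_joints(angles): joint-space move.
- jaws.let_go() and jaws.close(f_grip=None): open the fingers fully, or close them until they stop; f_grip is the grip in N (None keeps the last).
- ctrl.hold(seconds).
- kin.ik(position, orientation): joint angles nearest the present ones, or None.
- viewer.snapshot(name): name is "scene" or "top" or "wrist"; returns a dict with "img" (384x512x3 uint8, red, green, blue), "camera_matrix" (3x3 intrinsics, pixels), "R" (3x3) and "t" (3): a world point X has camera coordinates R X + t. Camera axes: x right, y down, z forward; pixel columns grow to the right and rows downward; lengths in m; the calibration is good to about 2 mm. A picture is of the moment at which its call begins. There is no depth.
A pose or a line that the arm cannot do raises ctrl.PlanningError and nothing moves.
- workorder.sign_off(): hands the job in, once; it reports no verdict.
Trained networks look in the newest picture that a camera, given by its name, has taken for a name from the list of things; names that differ only in an ending like _2 or _b are one class to them, and where a whole thing is asked for, a point or a joint stands for the part that bears it (a point fixed in the world has none). Each returns a list of dicts, best first, with "score" (0 to 1); they miss things now and then, are a little off and sometimes report something else, mostly with a low value. They report only what shows in the picture. A call takes as long as a camera call.
- viewer.spot_in(label, camera): "extent" ([left, top, right, bottom] in pixels, round what is visible of it).
- viewer.trace(label, camera): "pixels" (384x512 bool, what is visible of it) and "extent" ([left, top, right, bottom] in pixels, round what is visible of it).
- viewer.spot_point(label, camera): "uv" ([column, row] in pixels: a listed point, or the origin of a listed thing).
Readings, each from a call of its own:
- ctrl.current_time(): time.
- ctrl.current_qpos(): joint angles.
- ctrl.current_dq(): joint speeds.
- ctrl.current_joint_torque(): joint torques, N m.
- ctrl.current_ee_pos(): TCP position.
- ctrl.current_tool_rot(): TCP orientation.
- ctrl.current_wrist_force(): force on the tool from outside, world axes, zero at the start.
- ctrl.current_moment(): the same for the moment, N m.
- ctrl.current_width(): opening from 0.0 (shut) to 1.0 (fully open).
Only numpy, scipy, OpenCV 4.12 (cv2) and the standard library are available. Lean on these libraries where they do the work, as an engineer would, in place of code of your own. Each camera call takes 0.05 s, during which the arm holds its last target. There are 200 camera calls.

## Working session

There is one attempt and no reset: what is moved stays moved. The work goes in short steps, each a Python script; the robot and the scene stay as the last script left them, time stands still between calls to the robot, and variables do not carry over. Pictures are saved under pics/ and viewed, about 8 in all and at most 12, crops included, and the job is handed in when it is done.

```bash
mkdir -p pics; cat > h.py <<'E'
import numpy as np, cv2
from rig import ctrl, jaws, kin, viewer, workorder
def save(s,n,box=None,k=1):
    im=cv2.cvtColor(s["img"],cv2.COLOR_RGB2BGR)
    if box: im=im[box[1]:box[3],box[0]:box[2]]
    cv2.imwrite("pics/"+n,cv2.resize(im,None,fx=k,fy=k,interpolation=cv2.INTER_CUBIC))
def ray(s,uv):
    d=s["R"].T@np.linalg.solve(s["camera_matrix"],[uv[0],uv[1],1.]); return -s["R"].T@s["t"],d
def atz(s,uv,z):
    c,d=ray(s,uv); return c+d*(z-c[2])/d[2]
def proj(s,X):
    p=s["camera_matrix"]@(s["R"]@np.array(X)+s["t"]); return p[:2]/p[2]
Z=dict(feeder=0,mouth=.012,front_tin=.012,second_tin=.012,knob_grip=.1,pawl_pivot=.066,pawl_tab=.112,pusher_face=.035,caddy=0,battery=0,ramekin=0,level=0,stubby=.016)
E
python3 - <<'E'
from h import *
S={}
for c in("top","scene"):
    S[c]=viewer.snapshot(c)
    print(c,"cam",(-S[c]["R"].T@S[c]["t"]).round(3))
    for n in Z:
        r=viewer.spot_point(n,c)
        print(n,[(np.round(q["uv"],1).tolist(),round(q["score"],2),atz(S[c],q["uv"],Z[n]).round(3).tolist()) for q in r[:2]])
a=np.hstack([S["top"]["img"],S["scene"]["img"]])
save(S["top"],"top.png",k=1.5); save(S["scene"],"scene.png",k=1.5); print(ctrl.current_time())
E
```

```text
top cam [ 0.321 -0.023  1.498]
feeder [([260.8, 216.3], 0.6, [0.521, -0.021, 0.0])]
mouth []
front_tin [([262.5, 181.2], 0.61, [0.627, -0.024, 0.012])]
second_tin [([247.3, 177.1], 0.76, [0.639, 0.022, 0.012]), ([356.7, 291.4], 0.35, [0.303, -0.307, 0.012])]
knob_grip [([258.1, 210.5], 0.74, [0.524, -0.013, 0.1]), ([281.7, 224.7], 0.66, [0.485, -0.081, 0.1])]
pawl_pivot [([281.7, 224.9], 0.73, [0.488, -0.082, 0.066])]
pawl_tab [([108.7, 240.3], 0.64, [0.43, 0.402, 0.112]), ([284.7, 226.4], 0.4, [0.479, -0.089, 0.112])]
pusher_face [([236.6, 182.5], 0.78, [0.617, 0.054, 0.035])]
caddy [([385.6, 191.7], 0.78, [0.605, -0.403, 0.0])]
battery [([112.6, 240.1], 0.74, [0.439, 0.425, 0.0])]
ramekin [([127.3, 160.4], 0.88, [0.688, 0.397, 0.0])]
level [([238.1, 137.0], 0.92, [0.77, 0.055, 0.0]), ([288.6, 224.8], 0.47, [0.497, -0.106, 0.0])]
stubby [([357.4, 289.9], 0.7, [0.307, -0.309, 0.016])]
scene cam [1.108 0.452 0.883]
feeder [([251.9, 199.1], 0.72, [0.523, -0.01, 0.0]), ([244.3, 224.7], 0.51, [0.608, 0.034, 0.0])]
mouth [([216.6, 212.8], 0.56, [0.635, -0.047, 0.012])]
front_tin [([225.7, 218.1], 0.54, [0.632, -0.015, 0.012])]
second_tin [([237.0, 228.2], 0.49, [0.637, 0.032, 0.012])]
knob_grip [([252.7, 172.5], 0.74, [0.513, -0.019, 0.1])]
pawl_pivot []
pawl_tab [([240.1, 151.3], 0.67, [0.481, -0.093, 0.112])]
pusher_face [([246.7, 223.6], 0.7, [0.621, 0.053, 0.035])]
caddy [([142.1, 155.7], 0.64, [0.617, -0.397, 0.0])]
battery [([400.1, 266.4], 0.69, [0.444, 0.424, 0.0])]
ramekin [([345.3, 324.5], 0.96, [0.671, 0.396, 0.0])]
level [([208.6, 270.3], 0.57, [0.776, 0.059, 0.0])]
stubby [([227.5, 120.8], 0.42, [0.315, -0.297, 0.016])]
1.4
```

View pics/top.png

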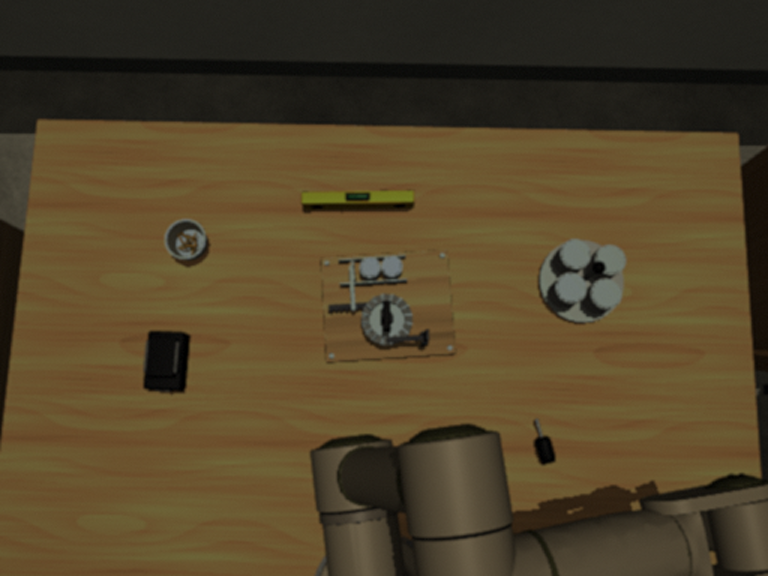

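View pics/scene.png

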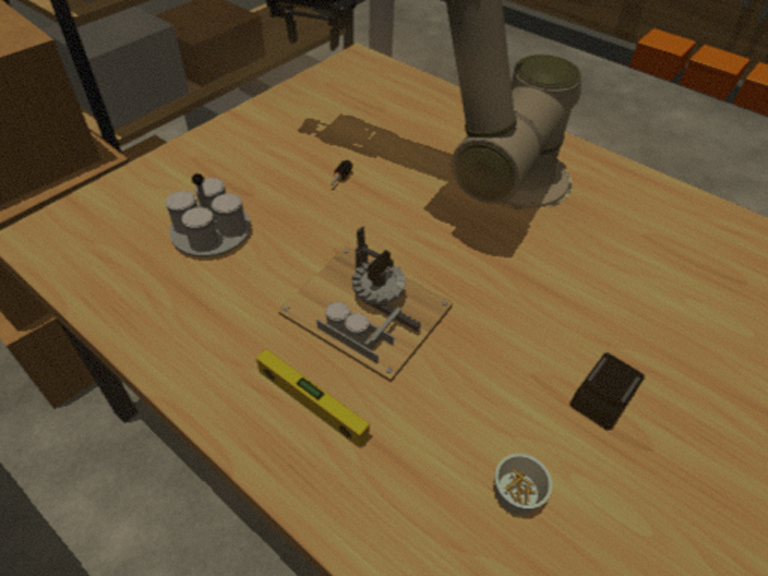

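Top view: the feeder's base corners are at about (214,172), (298,169), (302,237), (218,240) in native pixels, so its yaw is about +0.06. The knob is near (258,211) with its bar along feeder x, and the pawl arm and tab are near (282,225). The scene view agrees. Next I'll hover over the knob for a close look with the wrist camera.

```bash
python3 - <<'E'
from h import *
print(ctrl.current_tool_rot())
q0=ctrl.current_qpos()
for y in(.06,.06+np.pi,.06-np.pi,.06-np.pi/2,.06+np.pi/2):
    q=kin.ik([.51,-.02,.32],[np.pi,0,y]); print(y,None if q is None else np.round(q,2))
ctrl.move_to([.48,-.02,.34],[np.pi,0,.06])
s=viewer.snapshot("wrist"); print("cam",(-s["R"].T@s["t"]).round(3))
for n in("feeder","knob_grip","pawl_pivot","pawl_tab","mouth","front_tin","second_tin","pusher_face"):
    print(n,[(np.round(q["uv"],1).tolist(),round(q["score"],2),atz(s,q["uv"],Z[n]).round(4).tolist()) for q in viewer.spot_point(n,"wrist")[:2]])
t=viewer.trace("knob_grip","wrist")
if t: print(t[0]["extent"],t[0]["score"])
save(s,"w1.png",k=1.5); np.savez("w1.npz",**s); print(ctrl.current_time(),ctrl.current_qpos())
E
```

```text
[-3.14156608e+00 -4.22354541e-06  3.79842325e-01]
0.06 [-0.27  0.24  1.41 -0.    1.49  1.24]
3.201592653589793 [-0.27  0.24  1.41  0.    1.49 -1.9 ]
-3.081592653589793 [-0.27  0.24  1.41  0.    1.49 -1.9 ]
-1.5107963267948965 [-0.27  0.24  1.41 -0.    1.49  2.81]
1.6307963267948966 [-0.27  0.24  1.41  0.    1.49 -0.33]
cam [ 0.561 -0.016  0.474]
feeder [([255.2, 114.4], 0.71, [0.5265, -0.0108, 0.0]), ([423.3, 255.5], 0.61, [0.3041, -0.3182, 0.0])]
knob_grip [([254.0, 121.1], 0.77, [0.526, -0.0109, 0.1])]
pawl_pivot [([306.2, 151.6], 0.85, [0.4868, -0.0827, 0.066])]
pawl_tab [([316.5, 158.2], 0.84, [0.488, -0.0884, 0.112])]
mouth [([286.3, 33.3], 0.91, [0.6368, -0.0472, 0.012])]
front_tin [([265.0, 35.3], 0.77, [0.6326, -0.0185, 0.012])]
second_tin [([232.6, 36.9], 0.95, [0.628, 0.0254, 0.012])]
pusher_face [([206.5, 36.9], 0.74, [0.6226, 0.0571, 0.035]), ([315.6, 155.8], 0.66, [0.4759, -0.1021, 0.035])]
[216.6, 77.5, 294.6, 154.6] 0.97
3.9 [-2.86280668e-01  1.62257586e-01  1.45537393e+00 -1.04463286e-05
  1.52394008e+00  1.22461220e+00]
```

View pics/w1.png

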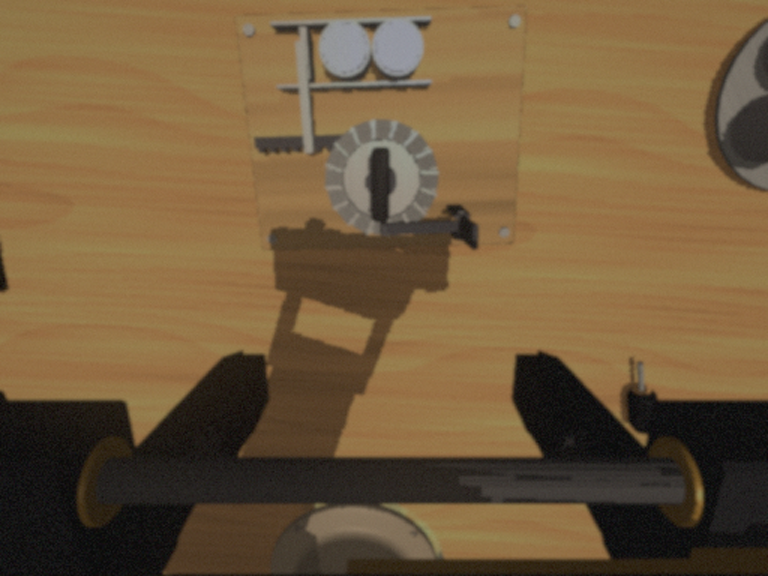

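The wrist view shows the knob bar upright at about (253,124) native, the pawl tab at (312,155), and both tins inside the channel at (230,32) and (265,32). I'll fit the feeder pose to the detected points, then go above the knob and check again from closer.

```bash
cat >> h.py <<'E'
from scipy.optimize import least_squares
L=dict(feeder=(0,0),knob_grip=(0,0),pawl_pivot=(-.042,-.07),pawl_tab=(-.042,-.07))
def fit(s,uvs):  # uvs: list of (x,y,z feeder-frame, uv)
    def f(p):
        c,n=np.cos(p[2]),np.sin(p[2])
        return np.concatenate([proj(s,[p[0]+c*x-n*y,p[1]+n*x+c*y,z])-uv for x,y,z,uv in uvs])
    r=least_squares(f,[.525,-.012,.07],loss="soft_l1"); return r.x,f(r.x).reshape(-1,2).round(1).tolist()
E
python3 - <<'E'
from h import *
def look(s,cam):
    u=[]
    for n in L:
        r=viewer.spot_point(n,cam)
        if r and r[0]["score"]>.5: u.append((*L[n],Z[n],np.array(r[0]["uv"])))
    return u
s=dict(np.load("w1.npz"))
for e in([[249,30],[515,21],[505,233],[275,240]],): print("screws",[atz(s,np.array(q)/1.5,.012).round(4).tolist() for q in e])
for e in([380,148],[380,224]): print("bar",atz(s,np.array(e)/1.5,.115).round(4))
ctrl.move_to([.525,-.011,.24],[np.pi,0,.075-np.pi])
s=viewer.snapshot("wrist"); u=look(s,"wrist"); 
for a in u: print(a[:3],a[3].round(1),atz(s,a[3],a[2]).round(4))
print(fit(s,u)); print(ctrl.current_qpos().round(3),ctrl.current_ee_pos())
save(s,"w2.png",k=1.5)
E
```

```text
screws [[0.6431, 0.1152, 0.012], [0.6644, -0.1211, 0.012], [0.474, -0.1388, 0.012], [0.4527, 0.0956, 0.012]]
bar [ 0.5519 -0.009   0.115 ]
bar [ 0.4947 -0.0121  0.115 ]
(0, 0, 0.1) [261.3 181. ] [ 0.523  -0.0096  0.1   ]
(-0.042, -0.07, 0.066) [188.8 132.1] [ 0.4878 -0.0847  0.066 ]
(-0.042, -0.07, 0.112) [174.1 141.2] [ 0.4897 -0.0871  0.112 ]
(array([ 0.52263389, -0.01055468,  0.11801757]), [[-1.0, -0.4], [-0.4, 1.4], [2.5, -0.5]])
[-0.244  0.321  1.513 -0.     1.308 -1.89 ] [ 0.52498832 -0.01098939  0.24001334]
```

View pics/w2.png

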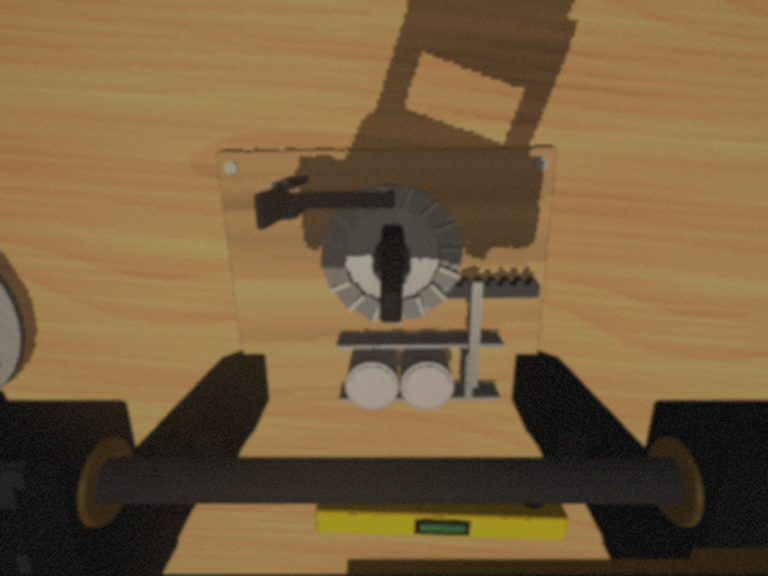

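The second view agrees: knob at (0.5235, -0.0105), yaw about 0.085. The bar is vertical between the jaws at (261,182) native. Now I'll grasp it.

```bash
python3 - <<'E'
from h import *
o=[np.pi,0,.085-np.pi]
ctrl.move_to([.5235,-.0105,.16],o); ctrl.line_to([.5235,-.0105,.100],feed=.08)
jaws.close(10); print("f10",ctrl.current_wrist_force().round(1),ctrl.current_moment().round(2),ctrl.current_width())
s=viewer.snapshot("wrist"); save(s,"w3.png",k=1.5)
print(ctrl.current_qpos().round(3),ctrl.current_time())
E
```

```text
f10 [0.  2.4 0.2] [ 0.35 -0.09  0.01] 0.15656952693127452
[-0.244  0.479  1.683  0.     0.98  -1.9  ] 9.25
```

View pics/w3.png

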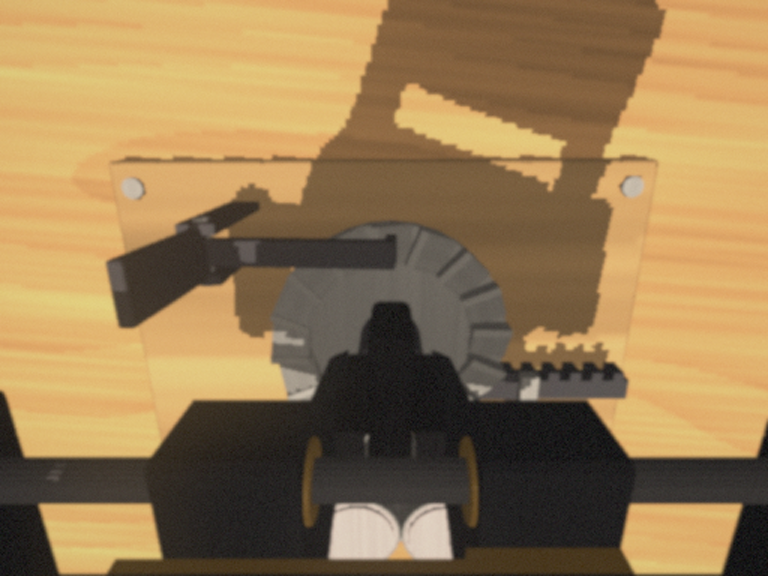

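The bar is held: opening 13.8 mm against the 14 mm bar, with a side force of only 2 N. Next I'll turn it clockwise in stages while watching the forces.

```bash
python3 - <<'E'
from h import *
jaws.close(45); q=np.array(ctrl.current_qpos()); np.save("q0.npy",q)
for a in(.4,.9,1.4,1.8,2.2):
    p=q.copy(); p[5]+=a; ctrl.goto_joints(p)
    f=ctrl.current_wrist_force(); print(a,f.round(1),ctrl.current_moment().round(2),round(ctrl.current_width(),3),ctrl.current_qpos()[5].round(3))
    if np.linalg.norm(f)>50: break
print(ctrl.current_time())
s=viewer.snapshot("wrist")
for n in("mouth","front_tin","second_tin","pusher_face"):
    print(n,[(np.round(r["uv"],1).tolist(),round(r["score"],2),atz(s,r["uv"],Z[n]).round(4).tolist()) for r in viewer.spot_point(n,"wrist")[:2]])
save(s,"w4.png",k=1.5)
s=viewer.snapshot("scene")
for n in("mouth","front_tin","second_tin","pusher_face"):
    print(n,[(np.round(r["uv"],1).tolist(),round(r["score"],2),atz(s,r["uv"],Z[n]).round(4).tolist()) for r in viewer.spot_point(n,"scene")[:2]])
save(s,"s4.png",[150,100,350,250],4)
E
```

```text
0.4 [1.6 5.  1. ] [ 0.75 -0.25 -0.04] 0.161 -1.499
0.9 [ 2.4  8.  -0.8] [ 1.29 -0.57 -0.05] 0.15 -0.999
1.4 [ 6.1 10.3 -2. ] [ 1.58 -1.13 -0.06] 0.154 -0.499
1.8 [10.  11.2 -4.1] [ 1.61 -1.48 -0.07] 0.155 -0.099
2.2 [12.8 10.2 -7.2] [ 1.5  -1.87 -0.09] 0.153 0.301
11.9667
mouth [([259.0, 263.7], 0.29, [0.4965, -0.0554, 0.012])]
front_tin [([430.3, 203.9], 0.93, [0.6377, -0.0793, 0.012])]
second_tin []
pusher_face [([399.6, 145.0], 0.61, [0.6283, -0.0156, 0.035])]
mouth [([217.0, 213.1], 0.63, [0.635, -0.0449, 0.012]), ([223.8, 213.8], 0.24, [0.6243, -0.0288, 0.012])]
front_tin [([209.4, 208.9], 0.6, [0.6382, -0.0716, 0.012])]
second_tin [([219.1, 213.8], 0.48, [0.6329, -0.0388, 0.012])]
pusher_face [([209.1, 208.3], 0.52, [0.6496, -0.0598, 0.035]), ([400.1, 264.7], 0.16, [0.466, 0.4228, 0.035])]
```

View pics/s4.png

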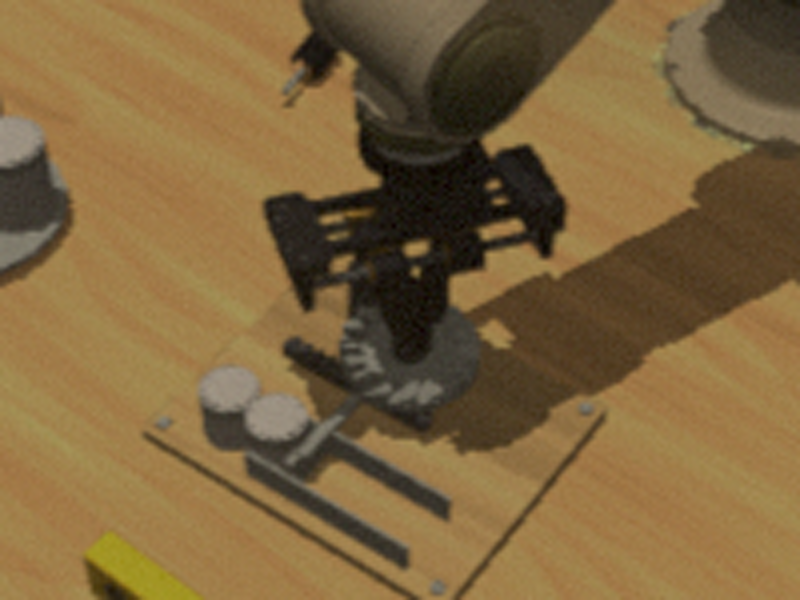

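The scene crop shows the front tin (about (231,405) in the crop) out on the bare base and the second tin at the channel mouth. The measured positions are 28 mm outside and roughly 8 mm inside, and the pusher has travelled about 73 mm. I'll release the knob now and flip the pawl with the closed fingers.

```bash
cat >> h.py <<'E'
K=np.array([.5235,-.0105]); PSI=.085
RM=np.array([[np.cos(PSI),-np.sin(PSI)],[np.sin(PSI),np.cos(PSI)]])
def W(x,y,z): return [*(K+RM@[x,y]),z]
E
python3 - <<'E'
from h import *
jaws.let_go(); p=ctrl.current_ee_pos(); ctrl.line_to([p[0],p[1],.2],feed=.12)
jaws.close(10)
o=[np.pi,0,PSI+np.pi/2]
ctrl.move_to(W(-.042,-.048,.19),o)
r=.043
def tip(t): # -y bottom corner of finger on tab face -> TCP (11 mm above tip)
    return W(-.042,-.07-r*np.sin(t)+.0025*np.cos(t)+.009,.066+r*np.cos(t)+.0025*np.sin(t)+.011)
ctrl.line_to([*W(-.042,-.048,0)[:2],tip(0)[2]],feed=.1); print("down",ctrl.current_wrist_force().round(1))
for t in np.arange(0,1.26,.125):
    ctrl.line_to(tip(t),feed=.06); print(t.round(2),ctrl.current_wrist_force().round(1))
    if np.linalg.norm(ctrl.current_wrist_force())>40: break
p=ctrl.current_ee_pos(); ctrl.line_to([p[0],p[1],.24],feed=.12)
print(ctrl.current_wrist_force().round(1),ctrl.current_time())
ctrl.move_to(W(-.12,-.02,.30),[np.pi,0,PSI])
s=viewer.snapshot("wrist"); save(s,"w5.png",k=1.5)
print([(n,[np.round(r["uv"]) for r in viewer.spot_point(n,"wrist")[:1]]) for n in("pawl_tab","pawl_pivot","knob_grip","mouth","front_tin","second_tin")])
for n in("front_tin","second_tin","mouth","knob_grip"):
    print(n,[atz(s,r["uv"],Z[n]).round(4).tolist() for r in viewer.spot_point(n,"wrist")[:1]])
print(ctrl.current_time())
E
```

```text
down [0.7 0.  0.3]
0.0 [-0.7  0.6  0.3]
0.12 [0.5 0.5 0. ]
0.25 [-0.5  0.1 -0.3]
0.38 [-0.1 -0.   0.7]
0.5 [ 0.4 -0.5  0.4]
0.62 [ 0.4 -1.   0.7]
0.75 [-0.  -0.1  0.6]
0.88 [ 0.3 -0.8  0.8]
1.0 [-0.  -0.1 -0.4]
1.12 [-0.5  0.9  0.1]
1.25 [-0.1  0.5 -0.3]
[-0.  -0.2 -0.4] 21.7167
[('pawl_tab', [array([343.,  91.])]), ('pawl_pivot', [array([302.,  94.])]), ('knob_grip', []), ('mouth', []), ('front_tin', [array([342.,  94.])]), ('second_tin', [])]
front_tin [[0.4922, -0.1418, 0.012]]
second_tin []
mouth []
knob_grip []
23.725
```

View pics/w5.png

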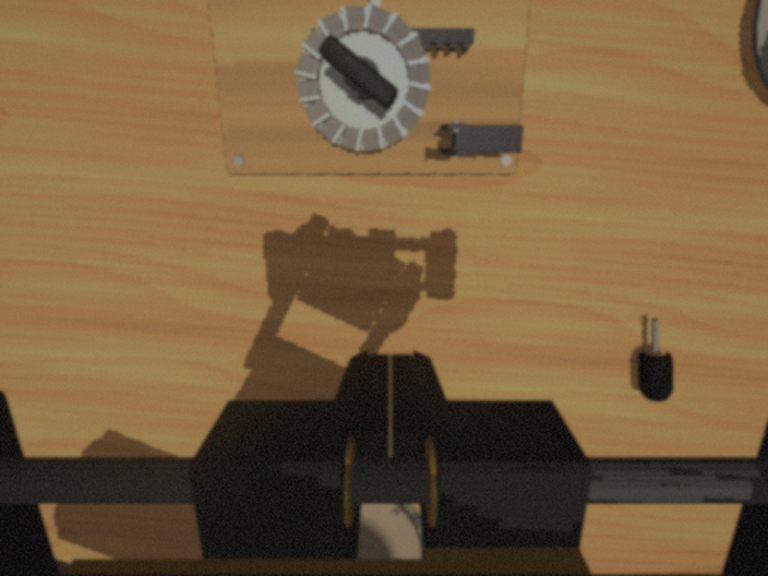

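The pawl now lies flipped: its tab points to -y at about (325,93) native, nothing lies over the wheel, and the bar is still at the feed angle. I'll re-grasp the bar and turn it back.

```bash
python3 - <<'E'
from h import *
q=np.load("q0.npy"); o=[np.pi,0,PSI-np.pi-2.2]
ctrl.move_to([*K,.24],[np.pi,0,PSI-np.pi-2.2]); jaws.let_go(); print(ctrl.current_qpos().round(3))
ctrl.line_to([*K,.100],feed=.1); print(ctrl.current_wrist_force().round(1),ctrl.current_qpos().round(3))
jaws.close(45); print("w",ctrl.current_width())
for a in(1.8,1.2,.6,.2,0.,-.04):
    p=q.copy(); p[5]+=a; ctrl.goto_joints(p)
    f=ctrl.current_wrist_force(); print(a,f.round(1),ctrl.current_moment().round(2),round(ctrl.current_width(),3))
    if np.linalg.norm(f)>50: break
jaws.let_go(); ctrl.line_to([*K,.2],feed=.12)
ctrl.move_to(W(-.09,-.01,.30),[np.pi,0,PSI])
s=viewer.snapshot("wrist"); save(s,"w6.png",k=1.5)
for n in("front_tin","second_tin","mouth","pusher_face","knob_grip"):
    print(n,[(round(r["score"],2),atz(s,r["uv"],Z[n]).round(4).tolist()) for r in viewer.spot_point(n,"wrist")[:1]])
print(ctrl.current_time())
E
```

```text
[-0.244  0.317  1.517 -0.     1.307  0.3  ]
[-0.5 -0.5 -0.2] [-0.244  0.478  1.683 -0.     0.98   0.3  ]
w 0.15248234490411952
1.8 [ 7.1 -3.7 -4.4] [-0.54 -0.93  0.01] 0.155
1.2 [ 9.6 -2.3 -6.9] [-0.43 -1.41  0.01] 0.158
0.6 [12.7 -0.4 -8.2] [-0.13 -1.87  0.09] 0.153
0.2 [12.5  3.1 -8.1] [ 0.25 -1.99  0.04] 0.154
0.0 [12.3  3.7 -8.6] [ 0.41 -1.98 -0.03] 0.153
-0.04 [12.9  2.6 -8.9] [ 0.44 -1.99 -0.62] 0.158
front_tin []
second_tin []
mouth []
pusher_face []
knob_grip [(0.8, [0.5233, -0.01, 0.1])]
36.2917
```

View pics/w6.png

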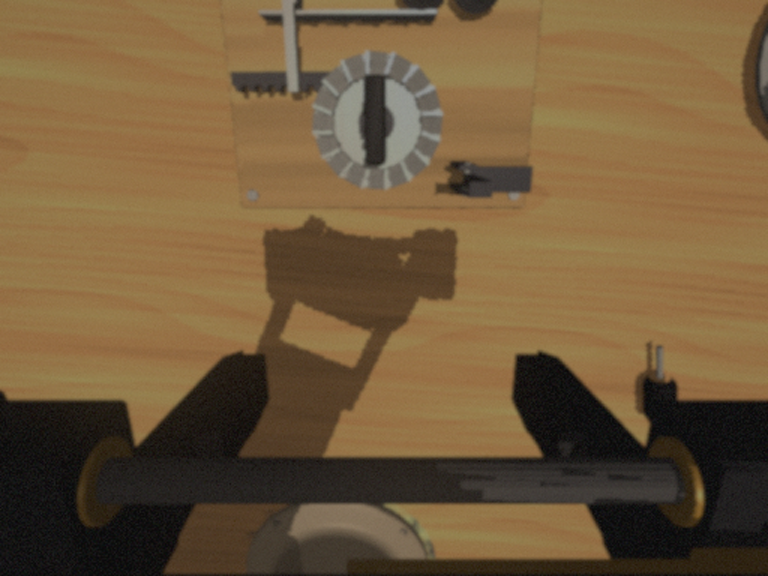

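The bar is back at home, the moment jumped at the stop, and the pawl is still clear at about (330,120) native. I'll check the tins with the other cameras before handing in.

```bash
python3 - <<'E'
from h import *
p=ctrl.current_ee_pos(); ctrl.move_to([.42,-.1,.42],[np.pi,0,PSI])
for c in("scene","wrist"):
    s=viewer.snapshot(c)
    for n in("front_tin","second_tin","mouth","pusher_face"):
        for r in viewer.spot_point(n,c)[:1]:
            X=atz(s,r["uv"],Z[n]); print(c,n,round(r["score"],2),X.round(4),"feeder",(RM.T@(X[:2]-K)).round(4))
    save(s,c+"7.png",[150,100,350,250] if c=="scene" else None,4 if c=="scene" else 1.5)
print(ctrl.current_wrist_force().round(1),ctrl.current_time())
E
```

```text
scene front_tin 0.55 [ 0.6303 -0.0769  0.012 ] feeder [ 0.1008 -0.0752]
scene second_tin 0.69 [ 0.6344 -0.0382  0.012 ] feeder [ 0.1081 -0.037 ]
scene mouth 0.58 [ 0.6333 -0.0435  0.012 ] feeder [ 0.1066 -0.0422]
scene pusher_face 0.81 [0.6182 0.0514 0.035 ] feeder [0.0996 0.0536]
[ 0.2 -0.5 -0.8] 37.4083
```

View pics/scene7.png

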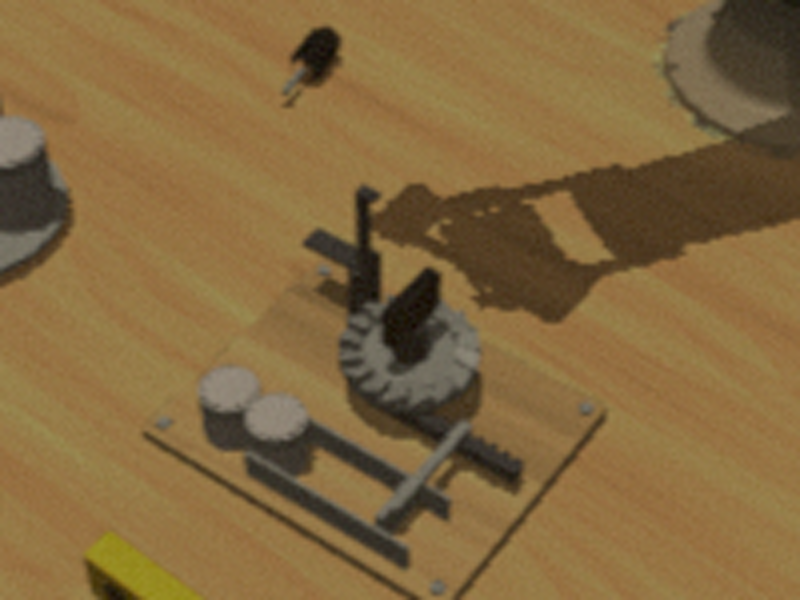

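The crop shows both tins upright at about (230,390) and (277,417), with the front one clear of the mouth. The pusher is back home (centre of the plate near (425,475)) and the pawl arm stands upright near (365,230), clear of the wheel. Handing in.

```bash
python3 -c "
from h import *
print(workorder.sign_off(), ctrl.current_time())"
```

```text
the job is handed in; nothing more can be done
the job is handed in; nothing more can be done
```

I fed one tin, flipped the pawl clear, turned the knob back to its stop, and handed the job in. The clock was at about 37 s at the last check before handing in. No verdict was given.

**What I did:** I gripped the knob bar and turned it 2.2 rad clockwise. I then flipped the pawl over with the closed fingers, gripped the bar again, and turned it back until it pressed on the home stop. After that I opened the jaws and moved the arm away.

**Last checks, all from the scene camera:**
- **Front tin:** upright, about 33 mm outside the mouth. The earlier estimate, right after feeding, was about 28 mm; the gear ratio gives about 32 mm.
- **Second tin:** upright, about 5 mm inside the mouth by the camera and about 10 mm by the gear ratio. Both are within the limit.
- **Pusher:** its face was about 96 mm inside the mouth by the camera, where 106 mm is home. That reading alone would miss the 6 mm limit, but it is within about 3 mm of the reading taken before feeding. The bar was back at its starting angle and the moment rose sharply at the stop, so I take it as home.
- **Pawl:** lying flipped, with its arm upright and clear of the wheel.

**Not confirmed:** in the last two wrist pictures the detector did not find the tins, the mouth or the pusher, so those positions rest on the scene camera alone. The highest wrist force I read was about 18 N, and I saw no bystander moved, though I did not re-measure their positions.

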